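Dispense marbles with the lid lever

ROBOT

A 7-joint arm with a two-finger parallel gripper is mounted at the origin on the work surface; the furniture and walls round the work are solid. World frame = base frame: x ahead of the robot, y to its left, z up, the work surface at z = 0. Lengths are in m, angles in rad, forces in N, time in s.
With the tool pointing down it reaches from about 0.4 to 0.85 m from the base axis. Payload 4.4 kg.
Tool frame: the origin (TCP) lies between the finger pads; the fingertips stand 19 mm ahead of it and the grasp point (between the pads) is the TCP; z points along the fingers, y is the direction in which the jaws open and shut (so a half turn about z gives the same grasp; the last joint's range is limited). The gripper opens to 94 mm and grips with 3 to 60 N. Pads are 16 mm wide; open, the fingers measure 119 mm over their backs; the gripper's body (75 mm by 177 mm) begins 78 mm behind the grasp point.
Start: joints at [1.24, 0.628, 0.038, 1.517, -0.027, 0.996, -0.02], TCP at [0.17, -0.627, 0.224] pointing down, gripper open.
Joint ranges: [-3.06, 3.06], [-0.37, 2.12], [-1.25, 1.32], [0.18, 2.47], [-1.1, 4.24], [0.23, 1.98], [-2.94, 2.94]. Speed limits (rad/s): [2.57, 2.57, 3.14, 3.14, 3.14, 3.14, 3.14].

INTERFACE

Orientations are given as a rotation vector (axis times angle).
In Python, from plant import ctrl gives the robot as it stands.
- The arm moves only by the shell command python3 -m inch 'ROWS'. ROWS is JSON, one flat list of numbers, 7 for each row, row after row: the shift along the tool's x, y, z in mm, then the turn, a rotation vector about the tool's x, y, z in degrees, then the closure, from 0 (fully open) to 1 (shut). In form: [dx, dy, dz, wx, wy, wz, fingers, dx, dy, dz, wx, wy, wz, fingers, ...]. A call has 1 to 8 rows; each row shifts and turns the commanded pose from where the row before left it, along the tool's axes as they then stand; what a row does not reach is not made up. A row lasts 1/10 s, in which the tool goes at most 50 mm and 8.59 degrees, less where a joint would pass 70% of its speed; a pose out of reach is approached as far as the arm can. A call is refused whole if a number of a shift passes 50 or a number of a turn 8.59, either way. A call with a gripper value outside its range is refused whole. The fingers move at their own pace and stop on an object; the grip force is fixed at half the most. Time passes only in rows, so rows that do not move let the fingers close. It gives the time, the measured TCP pose, the force and the opening at its end, in the units of the state.
- ctrl.get_state(): the state, without advancing time (a new reading comes with each control period).
- ctrl.grab_frame(name): name is "scene" or "side" or "wrist"; returns the picture (400x640x3 uint8, red, green, blue); there is no depth.
- ctrl.camera_model(name): a dict with "K" (3x3 intrinsics, pixels), "world_to_cam" (4x4, takes a point from world to camera coordinates). Camera axes: x right, y up, looking along -z (the intrinsics and any distortion apply to the point x, -y, -z); pixel columns grow to the right and rows downward; lengths in m; the calibration is good to about 2 mm. A picture is of the moment at which its call begins: read the wrist's pose just before it. camera_model takes no time and is no camera call; for the wrist camera it gives the pose at the moment of the call.
- ctrl.close_job(): hands the job in, once; it reports no verdict.
The state is a dict: "time": time; "qpos": joint angles; "joint_vel": joint speeds; "joint_torque": joint torques, N m; "tcp_pos": TCP position; "ee_rot": TCP orientation; "ft_force": force on the tool from outside, world axes, zero at the start; "wrist_torque": the same for the moment, N m; "gripper_width": finger opening in m.
Only numpy, scipy, OpenCV 4.12 (cv2) and the standard library are available. Lean on these libraries where they do the work, as an engineer would, in place of code of your own. Each camera call takes 0.05 s, during which the arm holds its last target.

TASK

The wooden dispenser holds three glass marbles behind its clear hinged lid. Without gripping anything, push the red pad of its lever right down with the fingertips and keep the lid wide open until all three marbles have rolled into the tray in front, then let the lever come up slowly under your fingers so that the lid closes fully without slamming, and move away. Do not touch the lid or the marbles, and leave everything else where it stands.

Things in the scene. Friction and masses are not known exactly. Their poses are not given: they have to be found in the camera images.
- dispenser: Wooden marble dispenser on a fixed grey plinth 0 to 40 mm high (it varies); base 300 x 116 mm, 80 mm high. Origin under the base board, 180 mm from the tray's front end; x runs from tray end to hinge end, y away from the lever's side, z up. Marble channel: x = -66 to 96 mm, 42 mm wide, sloping to the tray. Lid and tab keep within y = -56 to 24 mm; open, up to 200 mm high.
- lever_pad (a point): Centre of the top of the lever's red round pad (32 mm wide, 10 mm thick). At rest: x = -98, y = -100, z = 113 mm in the dispenser's frame, its axes those of the dispenser. The face then leans 0.22 rad, higher at the tray end. Right down, at a stop, it is 50 mm lower, within 5 mm of straight below, leaning 0.22 rad the other way. Takes 3 to 5 N to move.
- lever: The spring-loaded steel lever with the red pad at its front end, on the dispenser's -y side. Origin at its pivot, 10 mm in x, -48 mm in y and 82 mm up in the dispenser's frame; the pad is 109 mm from the pivot axis. It turns 0.45 rad from rest to its stop.
- lid (a joint): Angle of the clear blue-edged lid (168 x 46 mm, hinged at the back): 0 shut, 0.74 rad wide open with the lever right down. Linked to the lever: it rises about 15 mrad for each mm the pad goes down. Slamming means closing faster than 3 rad/s, i.e. the pad rising faster than about 0.2 m/s; let go, it springs shut faster than that.
- tray (a point): Centre of the catch tray's floor, 12 mm above the origin, at x = -121 mm, y = 0 in the dispenser's frame. The felt-lined tray is 108 mm (x) by 102 mm (y) inside, with walls rising to 42 mm; a marble lying in it has its centre at about z = 22 to 28 mm.
- lid_cover: The clear lid's panel with its blue edges and front lip; origin on the hinge, 75 mm up at x = 100 mm in the dispenser's frame. Not to be touched by the robot.
- marble_blue_center (a point): Centre of the blue glass marble, 25 mm across, 20 g, loose; at the start in the dispenser's channel, in line with the two others.
- marble_red_center (a point): Centre of the red glass marble, 25 mm across, 20 g, loose; at the start in the dispenser's channel, in line with the two others.
- marble_amber_center (a point): Centre of the amber glass marble, 25 mm across, 20 g, loose; at the start in the dispenser's channel, in line with the two others.
- mug_1: Small white coffee mug, 60 x 85 x 50 mm; a bystander, loose. Origin at the centre of its underside.
- brass_weight: Brass weight with a knob, 33 mm across, 44 mm high; a bystander, loose. Origin at the centre of its underside.
- nippers: Nippers with red grips, 65 x 139 x 13 mm, lying; a bystander, loose. Origin at the centre of its underside.
- candle_1: Tea candle in a metal cup, 38 mm across, 15 mm high; a bystander, loose. Origin at the centre of its underside.
- cobalt_lump_1: Blue glass lump, 39 x 52 x 24 mm; a bystander, loose. Origin at the centre of its underside.
- marble_blue: The same marble's body; its origin is on its surface and turns with it: use the centre.
- marble_red: The same marble's body; its origin is on its surface and turns with it: use the centre.
- marble_amber: The same marble's body; its origin is on its surface and turns with it: use the centre.

How it is judged:
On the way:
1. the lever is held right down with the lid wide open (past 0.62 rad) and all three marbles are in the tray (value of joint lid above 0.62 rad and contact force between the fingers and lever above 0.5 N and x of marble_blue_center in the frame of dispenser between -0.178 and -0.07 m and y of marble_blue_center in the frame of dispenser between -0.055 and 0.055 m and z of each of marble_blue_center, marble_red_center, marble_amber_center in the frame of dispenser below 0.036 m and x of marble_red_center in the frame of dispenser between -0.178 and -0.07 m and y of marble_red_center in the frame of dispenser between -0.055 and 0.055 m and x of marble_amber_center in the frame of dispenser between -0.178 and -0.07 m and y of marble_amber_center in the frame of dispenser between -0.055 and 0.055 m), for 0.3 s.
At the end, for the whole second after the job is handed in: The lid is shut (within 0.03 rad) and all three marbles lie at rest inside the tray (value of joint lid below 0.03 rad and x of marble_blue_center in the frame of dispenser between -0.178 and -0.07 m and y of marble_blue_center in the frame of dispenser between -0.055 and 0.055 m and z of each of marble_blue_center, marble_red_center, marble_amber_center in the frame of dispenser below 0.036 m and x of marble_red_center in the frame of dispenser between -0.178 and -0.07 m and y of marble_red_center in the frame of dispenser between -0.055 and 0.055 m and x of marble_amber_center in the frame of dispenser between -0.178 and -0.07 m and y of marble_amber_center in the frame of dispenser between -0.055 and 0.055 m and linear speed of each of marble_blue, marble_red, marble_amber below 0.05 m/s); the robot touches nothing.
It fails at once if the lid slams or is dropped (it closes faster than 3 rad/s) (velocity of joint lid below -3 rad/s).
It fails at once if the robot touches the lid (contact force between any of the fingers, the arm and lid_cover above 0.3 N).
It fails at once if a marble is touched by the robot or lifted (contact force between any of the fingers, the arm and marble_blue above 0.2 N or contact force between any of the fingers, the arm and marble_red above 0.2 N or contact force between any of the fingers, the arm and marble_amber above 0.2 N or height (world z) of any of marble_blue_center, marble_red_center, marble_amber_center above 0.14 m).
It fails at once if the pad is taken between the fingers instead of pressed from above (z of the grasp point in the frame of lever_pad below 0 m and distance between the grasp point and lever_pad below 0.025 m).
It fails at once if another thing is moved more than 15 mm (distance of any of mug_1, brass_weight, nippers, candle_1, cobalt_lump_1 from where it was at the start of the episode above 0.015 m).
It also fails if it takes over 38 s, if anything falls off the work surface, if the arm or the gripper's body presses on something with over 40 N, if the wrist force passes 120 N, or if a joint passes its speed limit or range.

## Working session

There is one attempt and no reset: what is moved stays moved. The work goes in short steps, Python scripts to look and compute and a shell command to move; the robot and the scene stay as the last step left them, time stands still between calls to the robot, and variables do not carry over. Pictures are saved under pics/ and viewed, and the job is handed in when it is done.

```bash
ls; mkdir -p pics; python3 - <<'E'
from plant import ctrl
import cv2
s=ctrl.get_state()
print(s)
for n in ("scene","side","wrist"):
    im=ctrl.grab_frame(n); cv2.imwrite(f"pics/{n}0.png",im[:,:,::-1])
    print(n,ctrl.camera_model(n))
E
```

```text
pics
{'time': 0.0, 'qpos': array([ 1.2402086 ,  0.62933654,  0.03844793,  1.51835032, -0.02696824,
        0.99630261, -0.01998518]), 'joint_vel': array([-9.03106379e-04, -7.51773882e-04, -2.07297599e-03,  1.02763596e-03,
        4.57954400e-04, -1.20596798e-03,  3.90290959e-05]), 'joint_torque': array([-3.14341614e-04, -5.49734545e+01,  1.14421606e+00, -1.86634433e+01,
       -5.20099676e-02,  2.34257849e-02,  1.32318683e-04]), 'tcp_pos': array([ 0.16995902, -0.62673534,  0.22356609]), 'ee_rot': array([-3.11225583e+00, -4.14511854e-01,  4.73395507e-04]), 'ft_force': array([ 0.85768484,  0.32466462, -0.42805995]), 'wrist_torque': array([ 0.00396895,  0.00271294, -0.02658394]), 'gripper_width': 0.0938763917106624}
scene {'K': array([[476.58569871,   0.        , 321.09173951],
       [  0.        , 476.58569871, 197.34991404],
       [  0.        ,   0.        ,   1.        ]]), 'world_to_cam': array([[ 0.78347525, -0.62140876,  0.00420405, -0.43093643],
       [ 0.29759807,  0.38113492,  0.87531226, -0.25246758],
       [-0.54552902, -0.68453438,  0.48353983, -1.23789473],
       [ 0.
[... 208 characters left out ...]
     ]]), 'world_to_cam': array([[-0.40552406, -0.91400394,  0.01212605,  0.21541681],
       [ 0.70742122, -0.30541135,  0.63740028, -0.49154581],
       [-0.57888293,  0.26705938,  0.77043743, -0.7757175 ],
       [ 0.        ,  0.        ,  0.        ,  1.        ]])}
wrist {'K': array([[351.72068927,   0.        , 321.34066898],
       [  0.        , 351.72068927, 195.74903669],
       [  0.        ,   0.        ,   1.        ]]), 'world_to_cam': array([[ 0.26070599, -0.9654167 , -0.00172569, -0.64954739],
       [ 0.92769026,  0.25101218, -0.27637595,  0.02867163],
       [ 0.26725112,  0.07045196,  0.96104805, -0.39326244],
       [ 0.        ,  0.        ,  0.        ,  1.        ]])}
```

View pics/scene0.png

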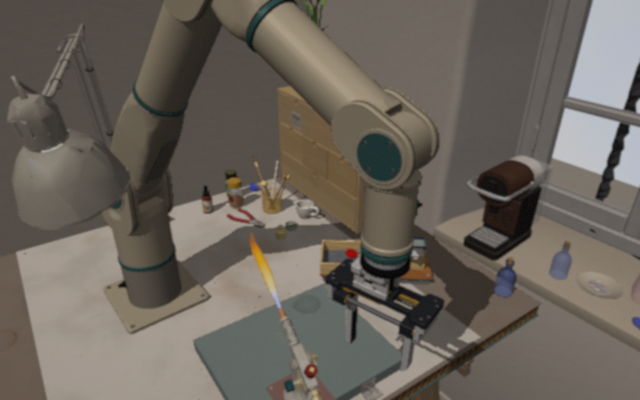

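View pics/side0.png

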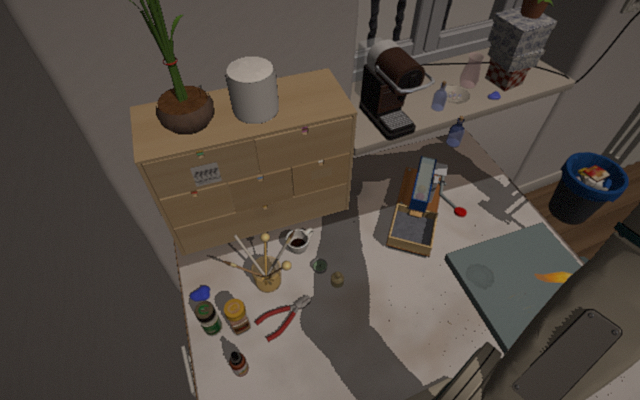

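View pics/wrist0.png

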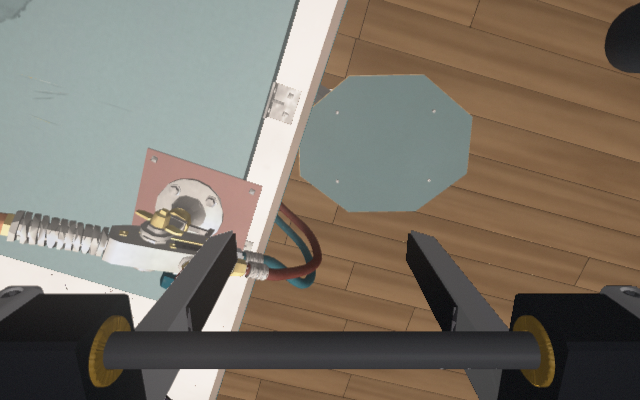

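The side view shows the dispenser at about (415,205) with the red pad at (460,212). In the scene view there is red at about (351,254). I'll enlarge both.

```bash
python3 - <<'E'
import cv2,numpy as np
a=cv2.imread("pics/side0.png")[140:270,370:500]; b=cv2.imread("pics/scene0.png")[220:300,300:450]
cv2.imwrite("pics/c1.png",cv2.resize(a,None,fx=4.5,fy=4.5,interpolation=cv2.INTER_CUBIC))
cv2.imwrite("pics/c2.png",cv2.resize(b,None,fx=5,fy=5,interpolation=cv2.INTER_CUBIC))
for n,(u0,u1,v0,v1) in (("side0",(440,480,195,230)),("scene0",(335,370,240,265))):
    im=cv2.imread(f"pics/{n}.png").astype(int); h=(im[...,2]>1.8*im[...,1])&(im[...,2]>1.8*im[...,0])&(im[...,2]>70)
    m=np.zeros_like(h);m[v0:v1,u0:u1]=1
    v,u=np.nonzero(h&m);print(n,u.mean(),v.mean(),u.min(),u.max(),v.min(),v.max(),len(u))
E
```

```text
side0 460.1046511627907 211.17441860465115 454 466 207 216 86
scene0 350.96907216494844 253.1958762886598 345 357 249 258 97
```

View pics/c1.png

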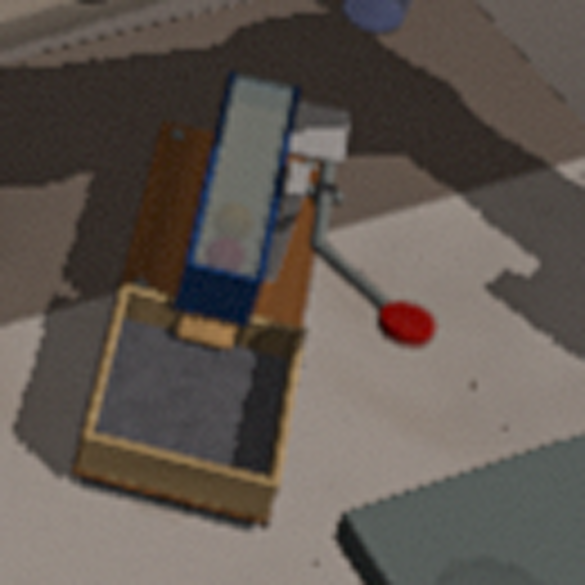

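View pics/c2.png

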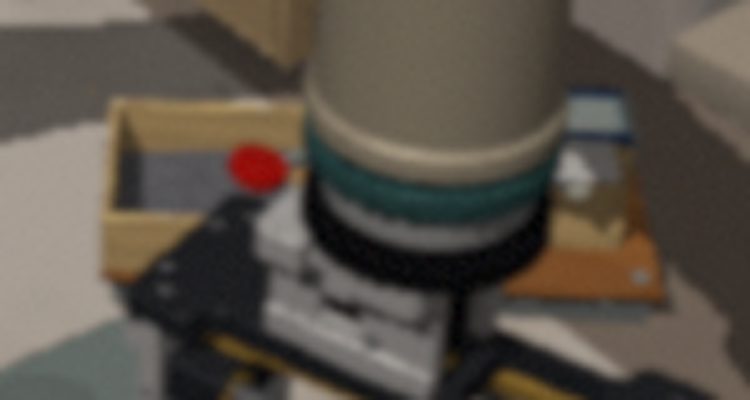

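```bash
cat > h.py <<'E'
import numpy as np
from plant import ctrl
def proj(n,P,cm=None):
    c=cm or ctrl.camera_model(n);P=np.atleast_2d(P);W=c["world_to_cam"]
    p=P@W[:3,:3].T+W[:3,3];q=np.c_[p[:,0],-p[:,1],-p[:,2]]@c["K"].T
    return q[:,:2]/q[:,2:]
def d2w(p,P):
    x,y,h,a=p;P=np.atleast_2d(P);c,s=np.cos(a),np.sin(a)
    return np.c_[x+c*P[:,0]-s*P[:,1],y+s*P[:,0]+c*P[:,1],h+P[:,2]]
E
python3 - <<'E'
from h import *
from scipy.optimize import least_squares
r=least_squares(lambda X:np.r_[proj("side",X)[0]-[460.1,211.2],proj("scene",X)[0]-[351,253.2]],[.6,-.3,.1])
print("pad",r.x,r.fun)
S=lambda u,v:(370+u/4.5-.5,140+v/4.5-.5)
C=lambda u,v:(300+u/5-.5,220+v/5-.5)
mm=1e-3
obs=[("side",(-98,-100,112),(460.1,211.2)),("scene",(-98,-100,112),(351,253.2)),
("side",(-179,56,42),S(82,434)),("side",(-179,-56,42),S(276,487)),("side",(-63,-56,42),S(303,328)),("side",(-63,56,42),S(122,287)),
("scene",(-179,56,42),C(110,97)),("scene",(-179,-56,42),C(103,210)),("scene",(120,-58,0),C(665,300))]
def f(p): return np.concatenate([proj(n,d2w(p,np.array(P)*mm))[0]-q for n,P,q in obs])
for a0 in np.arange(-3,3,1):
    r2=least_squares(f,[*r.x[:2],.02,a0],loss="soft_l1")
    print(r2.cost,r2.x)
    if r2.cost<60: print(f(r2.x).round(1).reshape(-1,2).tolist(), d2w(r2.x,[-.098,-.1,.113]))
E
```

```text
pad [ 0.40052083 -0.3075702   0.12789008] [ 0.01673986  0.11828656  0.08994659 -0.07893784]
2.715680771243443 [ 0.54135682 -0.29622868  0.01843534 -0.72344217]
[[-0.4, -0.7], [0.1, -1.3], [-0.2, 0.1], [0.5, -0.2], [0.4, 0.3], [-0.4, -0.6], [0.2, 0.2], [-0.6, 1.3], [-0.6, 0.6]] [[ 0.40170587 -0.30630891  0.13143534]]
2.7156807712435715 [ 0.54135682 -0.29622868  0.01843534 -0.72344217]
[[-0.4, -0.7], [0.1, -1.3], [-0.2, 0.1], [0.5, -0.2], [0.4, 0.3], [-0.4, -0.6], [0.2, 0.2], [-0.6, 1.3], [-0.6, 0.6]] [[ 0.40170587 -0.30630891  0.13143534]]Traceback (most recent call last):
  File "<stdin>", line 13, in <module>
    return func(*args, **kwargs)
    result = trf(vector_fun.fun, vector_fun.jac, x0, f0, J0, lb, ub, ftol, xtol,
                 gtol, max_nfev, x_scale, loss_function, tr_solver,
                 tr_options.copy(), verbose, callback=callback_wrapped)
    return trf_no_bounds(
        fun, jac, x0, f0, J0, ftol, xtol, gtol, max_nfev, x_scale,
        loss_function, tr_solver, tr_options, verbose, callback=callback)
    f_new = fun(x_new)
    self._update_fun()
    ~~~~~~~~~~~~~~~~^^
    self.f = self.fun_wrapped(xp_copy(self.x))
             ~~~~~~~~~~~~~~~~^^^^^^^^^^^^^^^^^
    return np.atleast_1d(self.fun(x))
                         ~~~~~~~~^^^
    return self.f(x, *self.args, **self.kwargs)
           ~~~~~~^^^^^^^^^^^^^^^^^^^^^^^^^^^^^^
  File "<stdin>", line 11, in f
  File "h.py", line 4, in proj
    c=cm or ctrl.camera_model(n);P=np.atleast_2d(P);W=c["world_to_cam"]
            ~~~~~~~~~~~~~~~~~^^^
ValueError: time passes only in moves, steps and waits
```

The fit is good, with residuals around 1 px: dispenser yaw -0.723 rad and pad top at about (0.401, -0.307, 0.130). Next I'll locate the torch and flame for a safe path, along with the wrist camera's offset.

```bash
python3 - <<'E'
from h import *
from scipy.optimize import least_squares
from scipy.spatial.transform import Rotation as R
cs={n:ctrl.camera_model(n) for n in("scene","side","wrist")}
def tri(o):
    r=least_squares(lambda X:np.concatenate([proj(n,X,cs[n])[0]-q for n,q in o]),[.3,-.5,.1]);print(r.x.round(3),r.fun.round(1))
tri([("side",(537,277)),("scene",(252,238))])
tri([("side",(575,277)),("scene",(282,312))])
tri([("scene",(311,372)),("wrist",(180,225))])
for n in cs:
    W=cs[n]["world_to_cam"];print(n,(-W[:3,:3].T@W[:3,3]).round(3))
s=ctrl.get_state();T=R.from_rotvec(s["ee_rot"]);print(T.as_matrix().round(3))
W=cs["wrist"]["world_to_cam"];print("cam in tool",T.inv().apply(-W[:3,:3].T@W[:3,3]-s["tcp_pos"]))
a=-.7234;x=np.array([np.cos(a),np.sin(a),0]);D=np.c_[-x,np.cross([0,0,-1],-x),[0,0,-1]];print(D.round(3))
print("turn tool deg",np.degrees((T.inv()*R.from_matrix(D)).as_rotvec()).round(1))
t=np.array([.401,-.307,.16]);print("shift tool mm",T.inv().apply(t-s["tcp_pos"])*1e3)
E
```

```text
[ 0.152 -0.259  0.249] [-0.1 -0.5 -0.5  0.3]
[ 0.137 -0.402  0.156] [ 0.6  3.   2.6 -1.5]
[ 0.113 -0.518  0.102] [-0.9 -0.7  0.5 -0.1]
scene [-0.263 -1.019  0.821]
side [-0.014  0.254  0.908]
wrist [ 0.248 -0.607  0.385]
[[ 0.965  0.262 -0.   ]
 [ 0.262 -0.965  0.001]
 [-0.    -0.001 -1.   ]]
cam in tool [ 0.08043273  0.0005307  -0.16095734]
[[-0.75   0.662  0.   ]
 [ 0.662  0.75   0.   ]
 [-0.     0.    -1.   ]]
turn tool deg [-0.000e+00 -1.000e-01 -1.234e+02]
shift tool mm [ 306.65735878 -248.20090225   64.13963195]
```

Flame and torch lie at x≈0.11–0.15, y≈-0.26…-0.52, so I'm moving diagonally away from them, a bit higher, and shutting the fingers.

```bash
python3 -m inch '[30,-10,-20,0,0,0,1, 40,-20,-20,0,0,0,1, 40,-33,-10,0,0,0,1, 40,-35,0,0,0,0,1, 40,-40,0,0,0,0,1, 40,-40,0,0,0,0,1, 40,-40,0,0,0,0,1, 36,-30,0,0,0,0,1]'
```

```text
time: 0.95
tcp_pos: [0.3878, -0.3275, 0.274]
ee_rot: [-3.114, -0.415, 0.0]
ft_force: [0.5, -0.3, -0.0]
gripper_width: 0.0335
```

```bash
python3 -m inch '[0,0,0,0,0,-8.5,1, 0,0,0,0,0,-8.5,1, 0,0,0,0,0,-8.5,1, 0,0,0,0,0,-8.5,1, 0,0,0,0,0,-8.5,1, 0,0,0,0,0,-8.5,1, 0,0,0,0,0,-8.5,1, 0,0,0,0,0,-8.5,1]'
```

```text
time: 1.75
tcp_pos: [0.3872, -0.3298, 0.2738]
ee_rot: [-2.343, -2.092, 0.0]
ft_force: [-0.8, 0.3, 0.5]
gripper_width: 0.0004
```

```bash
python3 -m inch '[0,0,0,0,0,-8.5,1, 0,0,0,0,0,-8.5,1, 0,0,0,0,0,-8.5,1, 0,0,0,0,0,-8.5,1, 0,0,0,0,0,-8.5,1, 0,0,0,0,0,-8.5,1, 0,0,0,0,0,-4.4,1, 0,0,0,0,0,0,1]'
python3 - <<'E'
from h import *
from scipy.spatial.transform import Rotation as R
import cv2
s=ctrl.get_state();print(s["time"],s["qpos"].round(2),s["tcp_pos"].round(4),s["ft_force"].round(2),s["gripper_width"])
T=R.from_rotvec(s["ee_rot"]);print(T.as_matrix().round(3))
cm=ctrl.camera_model("wrist")
ims=[ctrl.grab_frame(n)[:,:,::-1].copy() for n in("wrist","side")]
cv2.imwrite("pics/w1.png",ims[0]);cv2.imwrite("pics/s1.png",cv2.resize(ims[1][130:270,360:540],None,fx=4,fy=4,interpolation=cv2.INTER_CUBIC))
print(proj("wrist",[.401,-.307,.13],cm))
im=ims[0].astype(int);h=(im[...,2]>1.8*im[...,1])&(im[...,2]>1.8*im[...,0])&(im[...,2]>70)
n,l,st,ce=cv2.connectedComponentsWithStats(h.astype(np.uint8))
print([ (st[i].tolist(),ce[i].round(1).tolist()) for i in range(1,n) if st[i,4]>60])
E
```

```text
time: 2.55
tcp_pos: [0.3872, -0.3299, 0.2737]
ee_rot: [-1.111, -2.938, -0.001]
ft_force: [-0.8, -0.1, -0.1]
gripper_width: 0.0004
2.55 [ 1.03  0.41 -0.53  1.83  0.25  0.97  1.24] [ 0.3872 -0.3299  0.2737] [-0.81 -0.07 -0.06] 0.00041720649788568563
[[-0.75   0.662 -0.   ]
 [ 0.662  0.75   0.   ]
 [ 0.     0.    -1.   ]]
[[351.39798679 182.90355526]]
[([335, 165, 35, 33, 904], [351.7, 181.2])]
```

View pics/w1.png

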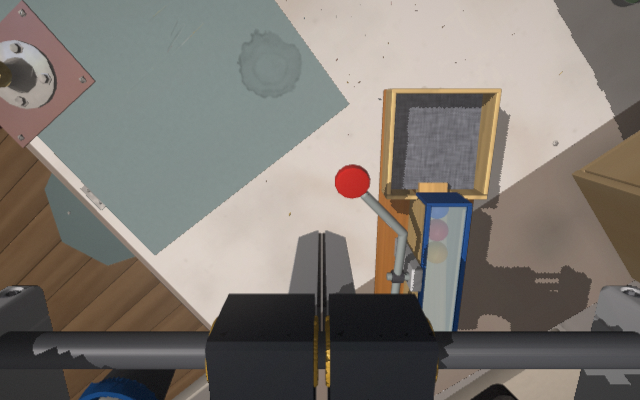

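View pics/s1.png

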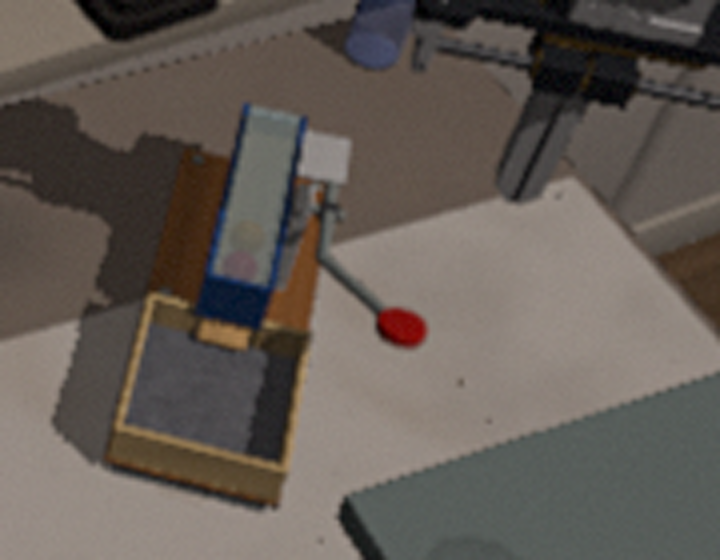

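The wrist image shows the pad at (352,181), against a prediction of (351,183). The lid is shut and the tray is clear below it. I'll lean the tool 8° away from the lid, then line up above the pad.

```bash
python3 -m inch '[0,0,0,0,-8,0,1, 0,0,0,0,0,0,1]'
cat > rel.py <<'E'
from h import *
from scipy.spatial.transform import Rotation as R
P=(.54136,-.29623,.0184,-.7234)
s=ctrl.get_state();T=R.from_rotvec(s["ee_rot"]);tip=s["tcp_pos"]+T.apply([0,0,.019])
c,sn=np.cos(P[3]),np.sin(P[3]);D=np.array([[c,-sn,0],[sn,c,0],[0,0,1]])
print("t",round(s["time"],2),"tip in disp mm",(D.T@(tip-[P[0],P[1],P[2]])*1e3).round(1),"F",s["ft_force"].round(1))
tgt=d2w(P,[[-.098,-.101,.123]])[0];print("to 10mm above pad, tool mm",(T.inv().apply(tgt-tip)*1e3).round(1))
print("world down in tool",T.inv().apply([0,0,-1]).round(3), "q",s["qpos"].round(2))
E
python3 rel.py
```

```text
time: 2.85
tcp_pos: [0.3832, -0.3265, 0.2723]
ee_rot: [1.066, 2.821, -0.075]
ft_force: [-0.5, -0.9, -0.5]
gripper_width: 0.0003
t 2.85 tip in disp mm [ -96.  -127.4  235.1] F [-0.5 -0.9 -0.5]
to 10mm above pad, tool mm [ 17.   26.7 110.8]
world down in tool [0.134 0.002 0.991] q [ 1.05  0.33 -0.53  1.96  0.27  0.78  1.21]
```

```bash
python3 -m inch '[3,7,20,0,0,0,1, 4,7,25,0,0,0,1, 4,7,25,0,0,0,1, 3,6,21,0,0,0,1, 3,0,15,0,0,0,1, 0,0,5,0,0,0,1, 0,0,0,0,0,0,1, 0,0,0,0,0,0,1]'; python3 rel.py
python3 - <<'E'
from h import *
import cv2
a=ctrl.grab_frame("side")[:,:,::-1];w=ctrl.grab_frame("wrist")[:,:,::-1]
a=cv2.resize(a[130:270,370:530],None,fx=3.5,fy=3.5,interpolation=cv2.INTER_CUBIC)
cv2.imwrite("pics/s2.png",a);cv2.imwrite("pics/w2.png",w)
E
```

```text
time: 3.65
tcp_pos: [0.405, -0.3094, 0.1624]
ee_rot: [1.065, 2.814, -0.075]
ft_force: [-0.2, -0.7, 0.9]
gripper_width: 0.0003
t 3.65 tip in disp mm [ -90.8 -100.1  125.1] F [-0.2 -0.7  0.9]
to 10mm above pad, tool mm [ 7.4 -0.9  1.1]
world down in tool [0.14 0.   0.99] q [ 0.87  0.49 -0.4   2.09  0.46  0.5   0.98]
```

View pics/s2.png

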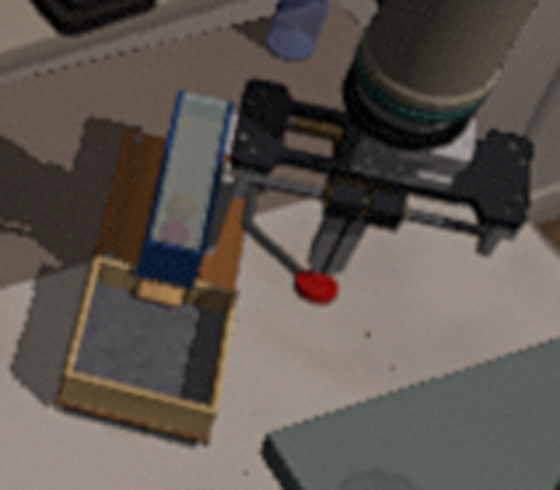

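View pics/w2.png

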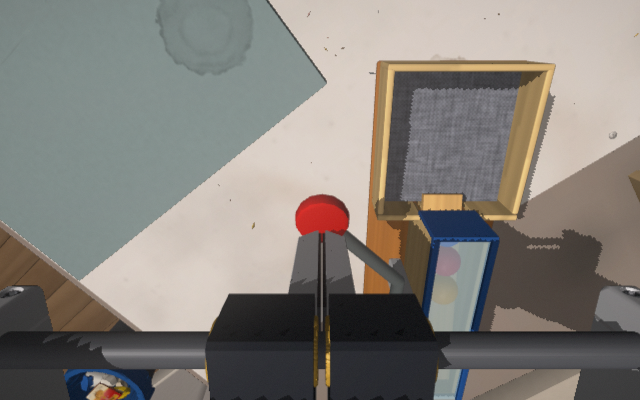

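The fingertips are laterally centred on the pad (columns 323 and 322) but about 7 mm too far toward the hinge. I'll correct that and press down in stages.

```bash
python3 -m inch '[7,0,1,0,0,0,1, 0,0,0,0,0,0,1, 0,0,0,0,0,0,1]'; python3 rel.py;  python3 -m inch '[0.7,0,5,0,0,0,1, 0.7,0,5,0,0,0,1, 0.7,0,5,0,0,0,1, 0.7,0,5,0,0,0,1, 0,0,0,0,0,0,1]'; python3 rel.py
```

```text
time: 4.05
tcp_pos: [0.3989, -0.3042, 0.1599]
ee_rot: [1.065, 2.815, -0.075]
ft_force: [0.6, -0.4, 0.3]
gripper_width: 0.0009
t 4.05 tip in disp mm [ -98.9 -100.3  122.7] F [ 0.6 -0.4  0.3]
to 10mm above pad, tool mm [-0.9 -0.7 -0.2]
world down in tool [0.139 0.    0.99 ] q [ 0.87  0.48 -0.4   2.11  0.47  0.48  0.97]
time: 4.55
tcp_pos: [0.3987, -0.3039, 0.1387]
ee_rot: [1.065, 2.817, -0.074]
ft_force: [-1.2, 1.3, 3.1]
gripper_width: 0.0003
t 4.55 tip in disp mm [ -99.2 -100.2  101.4] F [-1.2  1.3  3.1]
to 10mm above pad, tool mm [ -4.2  -0.8 -21.2]
world down in tool [0.138 0.    0.99 ] q [ 0.84  0.52 -0.36  2.13  0.5   0.43  0.93]
```

```bash
python3 -m inch '[0.7,0,5,0,0,0,1, 0.7,0,5,0,0,0,1, 0.7,0,5,0,0,0,1, 0.7,0,5,0,0,0,1, 0,0,0,0,0,0,1]'; python3 rel.py
python3 - <<'E'
from h import *
import cv2
cv2.imwrite("pics/w3.png",ctrl.grab_frame("wrist")[:,:,::-1])
E
```

```text
time: 5.05
tcp_pos: [0.3988, -0.3039, 0.1185]
ee_rot: [1.065, 2.817, -0.074]
ft_force: [-2.7, 2.1, 2.6]
gripper_width: 0.0002
t 5.05 tip in disp mm [ -99.1 -100.2   81.3] F [-2.7  2.1  2.6]
to 10mm above pad, tool mm [ -6.9  -0.8 -41.1]
world down in tool [0.138 0.    0.99 ] q [ 0.8   0.55 -0.31  2.15  0.54  0.37  0.9 ]
```

View pics/w3.png

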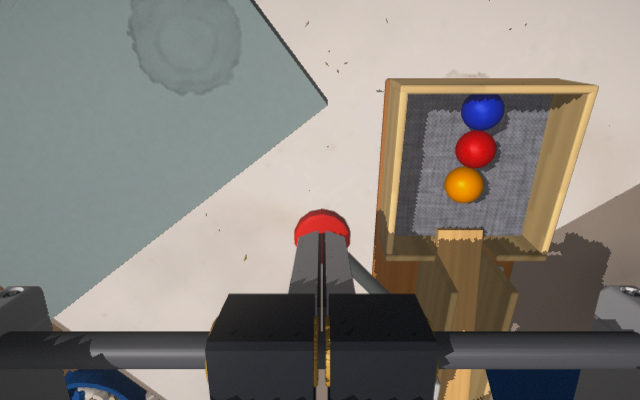

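All three marbles have already rolled into the tray, with blue at (483,110), red at (476,149) and amber at (464,185). I'll press on to the stop.

```bash
python3 -m inch '[0.7,0,5,0,0,0,1, 0.7,0,5,0,0,0,1, 0.7,0,5,0,0,0,1, 0.4,0,3,0,0,0,1, 0,0,0,0,0,0,1]'; python3 rel.py
```

```text
time: 5.6
tcp_pos: [0.4003, -0.3051, 0.1017]
ee_rot: [1.064, 2.813, -0.076]
ft_force: [-2.5, 0.2, 11.8]
gripper_width: 0.0003
t 5.6 tip in disp mm [ -97.1 -100.1   64.5] F [-2.5  0.2 11.8]
to 10mm above pad, tool mm [ -7.4  -0.9 -58. ]
world down in tool [ 0.142 -0.     0.99 ] q [ 0.77  0.58 -0.27  2.16  0.57  0.32  0.86]
```

The force rises to 12 N at z 64.5 mm, so the lever is at its stop. I'll hold there and look.

```bash
python3 -m inch '[0,0,0,0,0,0,1, 0,0,0,0,0,0,1, 0,0,0,0,0,0,1, 0,0,0,0,0,0,1, 0,0,0,0,0,0,1, 0,0,0,0,0,0,1, 0,0,0,0,0,0,1, 0,0,0,0,0,0,1]'; python3 rel.py
python3 - <<'E'
from h import *
import cv2
cv2.imwrite("pics/w4.png",ctrl.grab_frame("wrist")[:,:,::-1])
a=ctrl.grab_frame("side")[:,:,::-1]
cv2.imwrite("pics/s4.png",cv2.resize(a[100:270,370:530],None,fx=3.5,fy=3.5,interpolation=cv2.INTER_CUBIC))
E
```

```text
time: 6.4
tcp_pos: [0.4003, -0.3051, 0.1019]
ee_rot: [1.064, 2.813, -0.076]
ft_force: [-2.1, 0.7, 10.5]
gripper_width: 0.0006
t 6.4 tip in disp mm [ -97.1 -100.    64.7] F [-2.1  0.7 10.5]
to 10mm above pad, tool mm [ -7.4  -1.  -57.8]
world down in tool [ 0.142 -0.     0.99 ] q [ 0.77  0.58 -0.27  2.16  0.57  0.32  0.86]
```

View pics/w4.png

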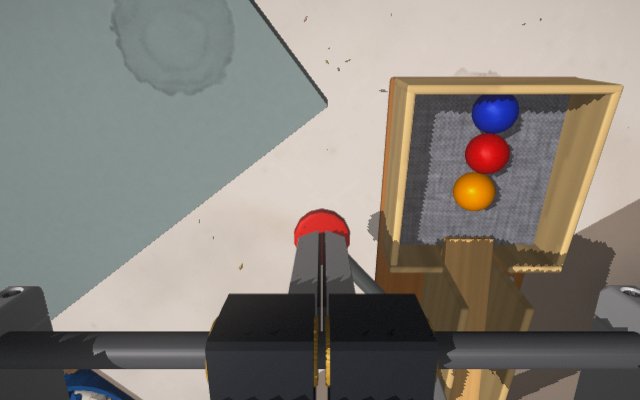

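View pics/s4.png

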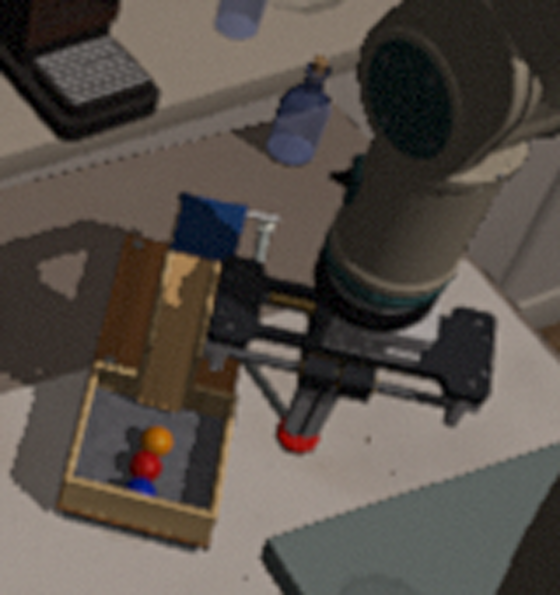

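The lid is wide open and all three marbles rest in line in the tray. I'll let the lever up slowly at 3 mm per row.

```bash
python3 -m inch '[-0.4,0,-3,0,0,0,1, -0.4,0,-3,0,0,0,1, -0.4,0,-3,0,0,0,1, -0.4,0,-3,0,0,0,1, -0.4,0,-3,0,0,0,1, -0.4,0,-3,0,0,0,1, -0.4,0,-3,0,0,0,1, -0.4,0,-3,0,0,0,1]'; python3 rel.py
```

```text
time: 7.3
tcp_pos: [0.3992, -0.3041, 0.1256]
ee_rot: [1.064, 2.815, -0.074]
ft_force: [-0.2, -0.8, 2.5]
gripper_width: 0.0005
t 7.3 tip in disp mm [ -98.7 -100.    88.4] F [-0.2 -0.8  2.5]
to 10mm above pad, tool mm [ -5.5  -1.  -34.2]
world down in tool [ 0.139 -0.     0.99 ] q [ 0.82  0.54 -0.33  2.15  0.53  0.39  0.9 ]
```

```bash
python3 -m inch '[-0.4,0,-3,0,0,0,1, -0.4,0,-3,0,0,0,1, -0.4,0,-3,0,0,0,1, -0.4,0,-3,0,0,0,1, -0.4,0,-3,0,0,0,1, -0.4,0,-3,0,0,0,1]'; python3 rel.py
```

```text
time: 7.9
tcp_pos: [0.3995, -0.3042, 0.1439]
ee_rot: [1.064, 2.814, -0.074]
ft_force: [1.8, -0.7, 2.0]
gripper_width: 0.0001
t 7.9 tip in disp mm [-98.4 -99.9 106.7] F [ 1.8 -0.7  2. ]
to 10mm above pad, tool mm [ -2.6  -1.1 -16.1]
world down in tool [ 0.14 -0.    0.99] q [ 0.84  0.51 -0.37  2.13  0.5   0.44  0.94]
```

```bash
python3 -m inch '[-0.3,0,-2,0,0,0,1, -0.3,0,-2,0,0,0,1, -0.3,0,-2,0,0,0,1, -0.3,0,-2,0,0,0,1, -0.3,0,-2,0,0,0,1, -0.3,0,-2,0,0,0,1, -0.3,0,-2,0,0,0,1, -0.3,0,-2,0,0,0,1]'; python3 rel.py
python3 -m inch '[-0.3,0,-2,0,0,0,1, -0.5,0,-5,0,0,0,1, -2,0,-20,0,0,0,1, -5,0,-30,0,0,0,1, -5,0,-30,0,0,0,1, 0,0,-30,0,0,0,1, 0,0,0,0,0,0,1, 0,0,0,0,0,0,1]'; python3 rel.py
python3 - <<'E'
from h import *
import cv2
cv2.imwrite("pics/w5.png",ctrl.grab_frame("wrist")[:,:,::-1])
a=ctrl.grab_frame("side")[:,:,::-1]
cv2.imwrite("pics/s5.png",a)
b=cv2.imread("pics/side0.png")
cv2.imwrite("pics/cmp.png",np.vstack([a[200:400,170:430],b[200:400,170:430]]))
E
```

```text
time: 8.7
tcp_pos: [0.398, -0.3036, 0.1593]
ee_rot: [1.066, 2.818, -0.074]
ft_force: [-0.1, -0.1, -1.0]
gripper_width: 0.0006
t 8.7 tip in disp mm [ -99.9 -100.4  122.1] F [-0.1 -0.1 -1. ]
to 10mm above pad, tool mm [-2.  -0.6 -0.6]
world down in tool [0.137 0.001 0.991] q [ 0.87  0.48 -0.4   2.11  0.47  0.48  0.96]
time: 9.5
tcp_pos: [0.3962, -0.3019, 0.2778]
ee_rot: [1.065, 2.814, -0.076]
ft_force: [0.4, -0.4, -0.6]
gripper_width: 0.0006
t 9.5 tip in disp mm [-102.4 -100.4  240.6] F [ 0.4 -0.4 -0.6]
to 10mm above pad, tool mm [ 12.1  -0.6 117. ]
world down in tool [0.14 0.   0.99] q [ 1.    0.31 -0.55  1.97  0.28  0.78  1.15]
```

View pics/w5.png

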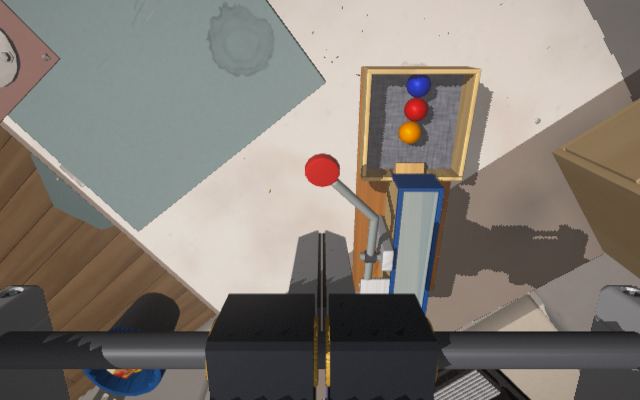

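View pics/s5.png

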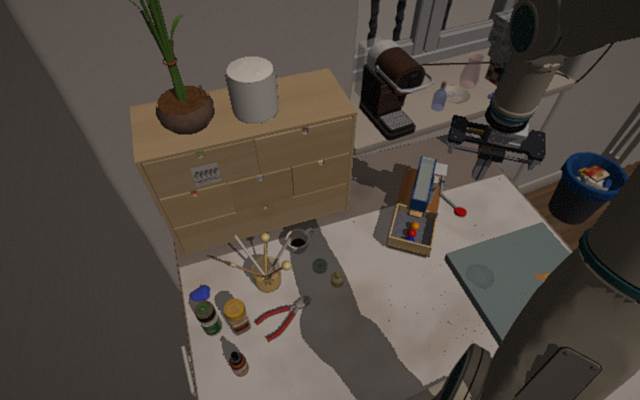

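The lid is shut with the pad back at (460,212), the marbles are in the tray, and the bystanders stand as they did before. I'll check the pad pixel and hand in.

```bash
python3 - <<'E'
import cv2,numpy as np
from plant import ctrl
for f in("side0","s5"):
    im=cv2.imread(f"pics/{f}.png").astype(int);h=(im[...,2]>1.8*im[...,1])&(im[...,2]>1.8*im[...,0])&(im[...,2]>70)
    v,u=np.nonzero(h[195:230,440:480]);print(f,u.mean()+440,v.mean()+195)
s=ctrl.get_state();print(s["time"],s["joint_vel"].round(3))
print(ctrl.close_job())
E
```

```text
side0 460.1046511627907 211.17441860465115
s5 460.1046511627907 211.17441860465115
9.6 [-0.004  0.012  0.     0.003 -0.001 -0.003  0.001]
the job is handed in; nothing more can be done
None
```

I pushed the lever pad down to its stop with closed fingertips, let it up slowly, and handed the job in at about 9.6 s of the 38 s allowed. I don't have the verdict, since the hand-in doesn't report one.

- **Press:** The stop showed as about 11 N with the pad roughly 49 mm down. I held it there for about 0.8 s, and the pictures showed the lid wide open and all three marbles at rest in the tray.
- **Release:** I let the pad rise at 20–30 mm/s, well under the 200 mm/s that counts as slamming. The contact force faded to zero, and I then lifted the tool about 12 cm clear.
- **Final checks:** The lid looks shut and the pad is back on exactly the same pixel as at the start. The marbles lie in line in the tray. The robot touches nothing, and the mug, weight, nippers, candle and blue glass lump look unmoved by eye.

No check failed or disagreed. I judged the lid angle from the pictures and the pad position, because I had no direct reading of it. Part way down, the sideways force on the tool reached about 3.4 N as the pad swung through its arc, but the fingers did not slip off.

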